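# Index a house model round and hold a measuring wand on its roof target

### The job

Lift the sprung index knob of the turntable, turn the house model a quarter turn until the roof slope with the round target faces the robot, and let the knob drop so that its pin is fully home in the next hole. Then take the measuring wand out of its dock and hold its tip on the middle of that target, the wand square to the roof slope and pressed lightly, so that the sprung tip is pushed in about half way. Finish while holding the wand there, still in the gripper; keep the fingers and the arm off the house, never press it hard, and leave everything else standing about undisturbed.

Things in the scene. Friction and masses are not known exactly. Their poses are not given: they have to be found in the camera images.
- base: grey round base of the indexing turntable, 312 mm across (three foot lugs reach 178 mm), fixed; origin: middle of its underside. It carries the disc, house and target. Its steel index ring (top 24 mm up) has four 11 mm holes, 132 mm from the middle, on the base's -x, -y, +x, +y axes. Its yaw varies by up to 0.3 rad; at 0 its axes are the world's
- turntable (a joint): angle of the aluminium disc (230 mm across, top 38 mm up) on the base, rad, counter-clockwise from above. Starts at 0: knob on the base's -x axis (robot's side), marked slope looking along the base's +y. At 1.571 the knob is on the base's -y axis (robot's right) and the slope faces the robot. Turns stiffly (0.2 N m), stays where left; the pin in a hole locks it with 0.01 rad of play
- plunger (a joint): lift of the index knob and its pin in m: 0 with the pin fully home in a hole, 0.010 with the pin resting on the ring between holes, 0.016 at most. Its spring pushes it down with 5 N at 0 and 350 N/m more as it is lifted. It clears the ring above 0.010 and drops by itself when let go over a hole. It turns with the disc
- knob (a point): grip point on the axis of the index knob, a black upright cylinder 26 mm across and 30 mm high on a 36 mm wide lug of the disc, 132 mm from the middle of the base; this point is 73 mm above the work surface when home, 15 mm below the knob's top; axes as the disc's. The nearest part of the house, its roof (131 mm high), is 65 mm from the knob's axis towards the middle
- house: gabled house model, white walls, plywood roof, on a 170 x 150 mm cork board clipped to the disc and turning with it. Origin on the turning axis at the work surface, axes those of the disc: x along the ridge (knob on -x), z up. Eaves about 100 mm, ridge 131 mm up, roof 141 mm long, 124 mm over the eaves, both slopes pitched 25 degrees. A chimney stands on the slope without the target
- target: round white target plate, 22 mm across and 2 mm thick, with a black ring and dot, stuck on the roof slope beside two square skylights; its origin is the middle of its underside, its z axis points square out of the slope (25 degrees from vertical)
- target_mid (a point): middle of the target plate's upper face (its dot); same axes as target; about 117 mm above the work surface
- dock: grey block 70 x 70 mm, 62 mm high, with a 25 mm hole down its middle in which the wand stands; fixed to the table, its origin is the middle of its underside; where it stands is swapped among three places with the pencil pot and the tower model
- wand: measuring wand, about 0.14 kg, upright in the dock, tip down; z along it to its top; origin on its axis at the underside of the black 36 mm collar that rests on the dock, 62 mm above the work surface. Above the collar (6 mm thick) a grey handle 30 mm (x) by 22 mm (y), its top 100 mm above the origin; below it a 21 mm nose, 25 mm long, then the stylus
- stylus (a joint): how far the wand's sprung steel stylus is pushed into the nose, in m: 0 free, 0.012 fully in; the spring gives 1 N as it starts to move and 220 N/m more, so about 2.3 N half way
- stylus_tip (a point): lowest point of the 8 mm ball at the end of the stylus, on the wand's axis, 55 mm below the wand's origin when free; axes as the wand's
- pencil_pot: white ceramic pencil pot, 74 mm wide, 85 mm high (pencils to 127 mm); loose, its origin is the middle of its underside; leave it alone
- tower_model: white card model of a five-storey tower on an 80 mm square wooden board, 95 mm high; loose, its origin is the middle of its underside; leave it alone
- pavilion: small open pavilion model with a plywood roof on a 100 x 80 mm cork board, 55 mm high; loose, its origin is the middle of its underside; leave it alone
- glue_bottle: white glue bottle, 52 mm wide, 130 mm high; loose, its origin is the middle of its underside; leave it alone
- tape_roll: roll of paper tape lying flat, 96 mm wide, 24 mm high; loose, its origin is the middle of its underside; leave it alone
- caliper: sliding caliper lying flat, 230 mm long, 75 mm over its jaws, 12 mm high; loose, its origin is the middle of its underside; leave it alone
- card_block: balsa block 70 x 45 x 25 mm; loose, its origin is the middle of its underside; leave it alone
Things that resemble listed ones, but are neither listed nor needed, are in the scene too. Leave any yellow look-alike of the wand alone.

How it is judged:
By the outcome, as a careful person would: the job done as asked, in the order asked, and still so for the second after the job is handed in, while the arm keeps its last pose, push and grip.
It also fails if it takes over 58 s, if anything falls off the work surface, if the arm or the gripper's body presses on something with over 40 N, if the wrist force passes 120 N, or if a joint passes its speed limit or range.

### The arm

A 7-joint arm with a two-finger parallel gripper is mounted at the origin on the work surface. World frame = base frame: x ahead of the robot, y to its left, z up, the work surface at z = 0. Lengths are in m, angles in degrees, forces in N, time in s.
With the tool pointing down it reaches from about 0.375 to 0.925 m from the base axis. Payload 3.1 kg.
Tool frame: the origin (TCP) lies between the finger pads; the fingertips stand 25 mm ahead of it and the grasp point (between the pads) lies 6 mm ahead of it; z points along the fingers, y is the line along which they close (so a half turn about z gives the same grasp; the last joint's range is limited). The gripper opens to 85 mm and grips with 20 to 120 N. Pads are 22 mm wide; open, the fingers measure 114 mm over their backs; the gripper's body (76 mm by 85 mm) begins 54 mm behind the grasp point. The pads swing forward as they close: fully open they stand 13 mm farther back than shut.
Start: joints at [68.308, 21.939, 2.515, 91.553, -1.026, 66.532, -2.859], TCP at [0.18, -0.625, 0.256] pointing down, gripper open.
Joint ranges: [-149.38, 149.38], [-23.57, 123.04], [-84.95, 90], [0, 143.3], [-89.99, 269.99], [3.08, 112.72], [-163.45, 163.45]. Speed limits (degrees/s): [159.86, 159.86, 180, 180, 180, 180, 180].

### API

Orientations are given as a 3x3 rotation matrix whose columns are the frame's x, y, z axes.
In Python, from rig import env gives the robot as it stands. The module is installed in compiled form; this text tells all that it offers.
- The arm moves only by the tool apply_moves, never from a script. Its argument "increments" is text: rows parted by semicolons, each of 7 numbers parted by spaces: the turn, a rotation vector about the tool's x, y, z in degrees, then the shift along the tool's x, y, z in cm, then the opening, from 0 (shut) to 1 (fully open). In form: rx ry rz x y z grip; .... A call has 1 to 12 rows; each row shifts and turns the commanded pose from where the row before left it, along the tool's axes as they then stand; what a row does not reach is not made up. A row lasts 1/12 s, in which the tool goes at most 41.7 mm and 7.16 degrees, less where a joint would pass 70% of its speed; a pose out of reach is approached as far as the arm can. A call with a gripper value outside its range is refused whole. The fingers move at their own pace and stop on an object; "force" is the grip in N (left out, the last holds). Time passes only in rows, so rows that do not move let the fingers close. It gives the time, the measured TCP pose, the force, the opening and the grip force at its end, in the units of the state.
- env.sense(): the state, without advancing time (a new reading comes with each control period).
- env.read_camera(name): name is "scene" or "side" or "wrist"; returns a dict with "img" (420x560x3 uint8, blue, green, red), "camera_matrix" (3x3 intrinsics, pixels), "pose" (4x4, takes a point from camera to world coordinates); the wrist camera has in their place "mount" (4x4, takes a point from camera to tool coordinates, whose origin is the TCP and whose axes are the flange's). Camera axes: x right, y down, z forward; pixel columns grow to the right and rows downward; lengths in m; the calibration is good to about 2 mm. A picture is of the moment at which its call begins: read the wrist's pose just before it. There is no depth.
- env.job_done(): hands the job in; it is judged then, once.
The state is a dict: "time": time; "joint_pos": joint angles; "qd": joint speeds; "tau": joint torques, N m; "ee_pos": TCP position; "ee_rot": TCP orientation; "wrist_force": force on the tool from outside, world axes, zero at the start; "ft_torque": the same for the moment, N m; "width": opening from 0.0 (shut) to 1.0 (fully open); "finger_force": force on a finger pad.
Only numpy, scipy, OpenCV 4.12 (cv2) and the standard library are available. Lean on these libraries where they do the work, as an engineer would, in place of code of your own. Each camera call takes 0.05 s, during which the arm holds its last target. There are 200 camera calls.

## Working session

There is one attempt and no reset: what is moved stays moved. The work goes in short steps, Python scripts to look and compute and a tool call to move; the robot and the scene stay as the last step left them, time stands still between calls to the robot, and variables do not carry over. Pictures are saved under pics/ and viewed, at most 10 in all, crops included, and the job is handed in when it is done.

Besides the shell and the picture viewer there is one more tool, called in YAML: its name, and indented under it one key for each argument. apply_moves: Moves the arm, as the interface text tells. Its arguments: {"type":"object","properties":{"increments":{"type":"string"},"force":{"type":"number"}},"required":["increments"]}

```bash
mkdir -p pics
cat > h.py <<'E'
import numpy as np, cv2
from rig import env
def cam(n):
    s=env.sense(); r=env.read_camera(n)
    if n=="wrist":
        T=np.eye(4);T[:3,:3]=s["ee_rot"];T[:3,3]=s["ee_pos"];P=T@np.array(r["mount"])
    else: P=np.array(r["pose"])
    return r["img"],np.array(r["camera_matrix"]),P
def ray(K,P,uv):
    d=P[:3,:3]@np.linalg.solve(K,np.array([uv[0],uv[1],1.]));return P[:3,3],d/np.linalg.norm(d)
def onz(K,P,uv,z):
    o,d=ray(K,P,uv);return o+d*(z-o[2])/d[2]
def tri(rays):
    A=sum(np.eye(3)-np.outer(d,d) for o,d in rays);b=sum((np.eye(3)-np.outer(d,d))@o for o,d in rays)
    X=np.linalg.solve(A,b);return X,[np.linalg.norm((np.eye(3)-np.outer(d,d))@(X-o)) for o,d in rays]
def proj(K,P,X):
    c=np.linalg.inv(P)@np.append(X,1);u=K@c[:3];return u[:2]/u[2]
E
python3 - <<'E'
from h import *
ims=[]
for n in("scene","side"):
    i,K,P=cam(n);cv2.imwrite(f"pics/{n}0.png",i);np.savez(f"pics/{n}0.npz",K=K,P=P);print(n,K.tolist(),P.round(3).tolist())
print(env.sense())
E
```

```text
scene [[505.5409605289951, 0.0, 275.0751130786605], [0.0, 505.5409605289951, 207.25703811683096], [0.0, 0.0, 1.0]] [[0.789, 0.446, -0.422, 1.006], [0.614, -0.578, 0.537, -0.737], [-0.004, -0.683, -0.73, 1.035], [0.0, 0.0, 0.0, 1.0]]
side [[394.6347324747699, 0.0, 281.17752926740684], [0.0, 394.6347324747699, 208.39696297638415], [0.0, 0.0, 1.0]] [[-0.958, -0.22, 0.185, 0.281], [-0.287, 0.714, -0.638, 0.675], [0.008, -0.664, -0.747, 0.924], [0.0, 0.0, 0.0, 1.0]]
{'time': 0.1, 'joint_pos': array([68.30837779, 21.98941992,  2.51357431, 91.64275552, -1.02669226,
       66.53336623, -2.85927217]), 'qd': array([ 1.40058064e-02, -1.17619943e-01,  4.10456523e-02, -8.83969295e-02,
       -4.27801144e-02,  9.90860111e-05,  4.80071579e-02]), 'tau': array([ 2.46122014e-03, -4.34729826e+01,  1.02892824e+00, -2.50455558e+01,
        1.07776615e-02,  5.45564675e-03,  2.15681126e-05]), 'ee_pos': array([ 0.17988005, -0.62375211,  0.25496736]), 'ee_rot': array([[ 9.60826569e-01,  2.77149136e-01, -8.13349062e-04],
       [ 2.77150300e-01, -9.60823679e-01,  2.35997894e-03],
       [-1.27418915e-04, -2.49295040e-03, -9.99996884e-01]]), 'wrist_force': array([0.21699672, 1.13918114, 0.23974262]), 'ft_torque': array([-0.00676071,  0.01262637,  0.01203453]), 'finger_force': 0.0, 'width': 1.000483165842853}
```

View pics/scene0.png

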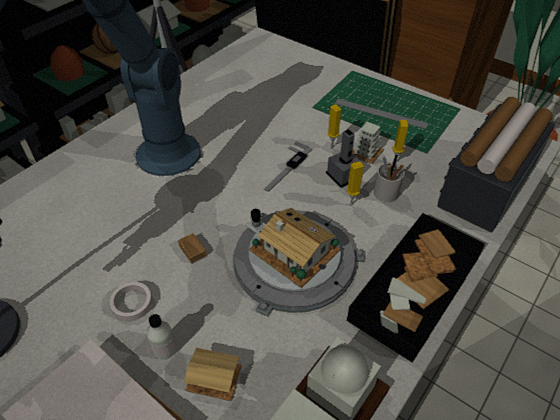

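View pics/side0.png

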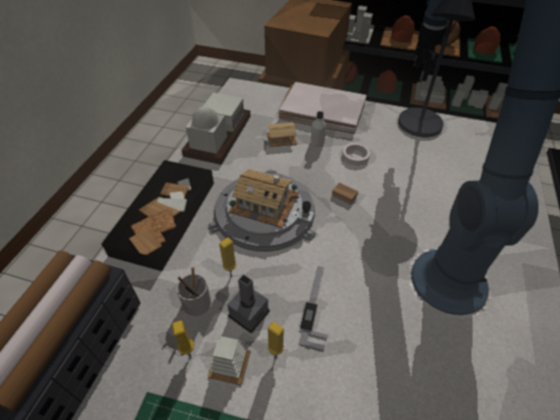

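Scene view: knob at about (256,214), house (297,238), and the dock with the dark wand at (346,150). Yellow look-alikes are at (334,120), (402,135) and (355,178). Side view: dock and wand at (247,300), yellow ones at (228,255), (183,338) and (275,340). Only the grey-handled wand stands in a grey block, so that is the one meant; I'll confirm it in an enlarged crop.

Run:
```python
import cv2,numpy as np
a=cv2.imread("pics/scene0.png");b=cv2.imread("pics/side0.png")
g=lambda i:np.clip(255*(i/255.)**0.6,0,255).astype('uint8')
c=lambda i,x,y:cv2.resize(g(i[y:y+75,x:x+100]),(400,300),interpolation=cv2.INTER_CUBIC)
cv2.imwrite("pics/crop0.png",np.vstack([np.hstack([c(a,240,195),c(a,300,115)]),np.hstack([c(b,215,165),c(b,200,260)])]))
```

```text
(no output)
```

View pics/crop0.png

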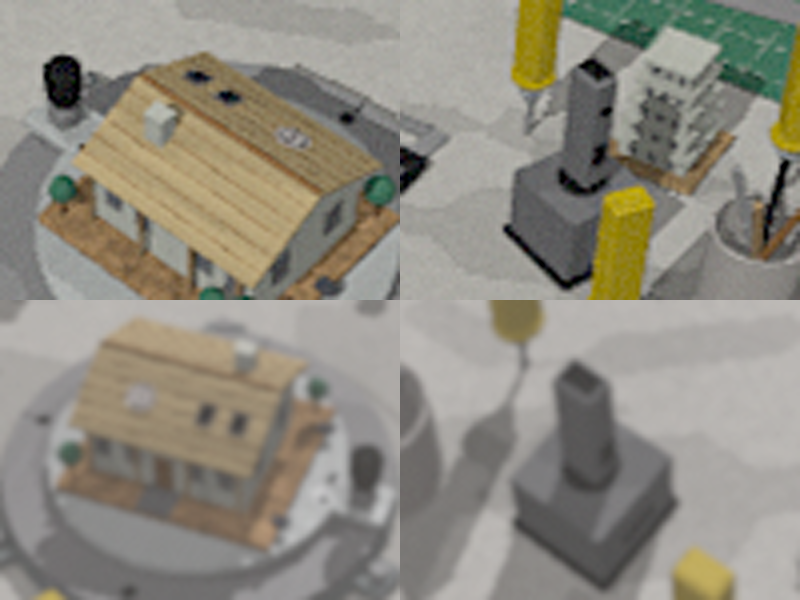

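The crop confirms it: the grey wand stands in the grey dock, and the three yellow ones hang around it. The target is at scene (314,229) / side (250,189), the knob at scene (256,214) / side (307,206). I'll triangulate these.

Run:
```python
from h import *
a=np.load("pics/scene0.npz");b=np.load("pics/side0.npz")
A=(a["K"],a["P"]);B=(b["K"],b["P"])
pts=dict(knobtop=((255.5,210.5),(306.8,202.5)),target=((313.7,229.2),(249.7,189.2)),wtop=((348.7,132.5),(245.7,279)),collar=((345.7,161),(247.5,303.5)),
ridgeW=((291.5,208.5),(289,180.5)))
for k,(u,v) in pts.items():
    X,e=tri([ray(*A,u),ray(*B,v)]);print(k,X.round(4),np.round(e,4))
# yellow lookalikes by mask
for n,(K,P) in(("scene",A),("side",B)):
    i=cv2.imread(f"pics/{n}0.png");h=cv2.cvtColor(i,cv2.COLOR_BGR2HSV);m=cv2.inRange(h,(20,150,60),(32,255,255))
    _,_,s,c=cv2.connectedComponentsWithStats(m)
    print(n,[(s[j,:5].tolist(),c[j].round(1).tolist()) for j in range(1,len(s)) if s[j,4]>60])
# ring holes/base center: cylinder check -- knob centre mask
```

```text
knobtop [ 0.4248 -0.0809  0.089 ] [0.0013 0.0013]
target [ 0.5897 -0.0604  0.1142] [0.0011 0.0011]
wtop [0.4865 0.2495 0.1618] [0.002 0.002]
collar [0.487  0.2531 0.0552] [0.0018 0.0018]
ridgeW [ 0.5032 -0.0747  0.1529] [0.0263 0.0263]
scene [([328, 104, 13, 34, 329], [334.1, 120.7]), ([393, 120, 16, 33, 316], [400.5, 136.5]), ([347, 161, 17, 35, 410], [354.8, 178.2])]
side [([220, 238, 15, 32, 149], [226.1, 250.9]), ([173, 321, 20, 33, 382], [182.1, 337.4]), ([269, 323, 14, 32, 346], [275.0, 338.2])]
```

Run:
```python
from h import *
a=np.load("pics/scene0.npz");b=np.load("pics/side0.npz")
A=(a["K"],a["P"]);B=(b["K"],b["P"])
r1,r2=onz(*A,(275.8,215),.131),onz(*A,(319.5,243),.131);print(r1,r2,np.degrees(np.arctan2(*(r2-r1)[1::-1])))
s1,s2=onz(*B,(215+305/4,165+65/4),.131),onz(*B,(215+130/4,165+22/4),.131);print(s1,s2,np.degrees(np.arctan2(*(s2-s1)[1::-1])))
for u,v in [((334.1,120.7),(275,338.2)),((400.5,136.5),(182.1,337.4)),((354.8,178.2),(226.1,250.9))]:
    X,e=tri([ray(*A,u),ray(*B,v)]);print("yellow",X.round(3),np.round(e,4))
w=env.read_camera("wrist");print(np.array(w["mount"]).round(3),w["camera_matrix"])
```

```text
[ 0.50012272 -0.09117945  0.131     ] [ 0.63281444 -0.09844151  0.131     ] -3.132605456050444
[ 0.47945184 -0.11073465  0.131     ] [ 0.61445064 -0.11615632  0.131     ] -2.299813264871596
yellow [0.389 0.336 0.104] [0.0001 0.0001]
yellow [0.582 0.392 0.103] [0.0006 0.0006]
yellow [0.573 0.156 0.109] [0.0007 0.0007]
[[ 0.    -0.951 -0.309  0.078]
 [ 1.     0.    -0.     0.   ]
 [ 0.    -0.309  0.951 -0.117]
 [ 0.     0.     0.     1.   ]] [[327.04544209   0.         277.95003306]
 [  0.         327.04544209 203.97170813]
 [  0.           0.           1.        ]]
```

```bash
cat >> h.py <<'E'
from scipy.spatial.transform import Rotation as R
def yawR(a): # tool down, y axis at world yaw a (deg)
    a=np.radians(a);y=np.array([np.cos(a),np.sin(a),0]);z=np.array([0,0,-1.]);return np.c_[np.cross(y,z),y,z]
def go(p,Rt):
    "translation (cm, present tool axes) first, then rotvec (deg)"
    s=env.sense();Rc=np.array(s["ee_rot"]);print("at",s["ee_pos"].round(4),"t",round(s["time"],2),"w",round(s["width"],3),"F",s["wrist_force"].round(2))
    print("shift cm now-axes",(Rc.T@(np.array(p)-s["ee_pos"])*100).round(2),"after-turn-axes",(Rt.T@(np.array(p)-s["ee_pos"])*100).round(2),"rot",np.degrees(R.from_matrix(Rc.T@Rt).as_rotvec()).round(2))
E
python3 -c "
from h import *
go([.425,-.082,.25],yawR(-93))"
```

```text
at [ 0.1799 -0.6239  0.2552] t 0.15 w 0.998 F [-0.08 -0.01  0.15]
shift cm now-axes [ 38.57 -45.27   0.61] after-turn-axes [ 21.64 -55.4    0.52] rot [-0.12  0.03 19.09]
```

apply_moves:
  increments: "0 0 6.36 0 0 0 1;0 0 6.36 0 0 0 1;0 0 6.37 0 0 0 1;0 0 0 1.2 -3.08 0.03 1;0 0 0 1.2 -3.08 0.03 1;0 0 0 1.2 -3.08 0.03 1;0 0 0 1.2 -3.08 0.03 1;0 0 0 1.2 -3.08 0.03 1;0 0 0 1.2 -3.08 0.03 1;0 0 0 1.2 -3.08 0.03 1;0 0 0 1.2 -3.08 0.03 1;0 0 0 1.2 -3.08 0.03 1"

```text
time: 1.15
ee_pos: [0.3027, -0.3516, 0.2533]
ee_rot: [[0.999, -0.052, -0.0], [-0.052, -0.999, 0.0], [-0.0, -0.0, -1.0]]
wrist_force: [1.0, 0.4, -0.5]
width: 1.002
finger_force: 0.0
```

apply_moves:
  increments: "0 0 0 1.2 -3.08 0.03 1;0 0 0 1.2 -3.08 0.03 1;0 0 0 1.2 -3.08 0.03 1;0 0 0 1.2 -3.08 0.03 1;0 0 0 1.2 -3.08 0.03 1;0 0 0 1.2 -3.08 0.03 1;0 0 0 1.2 -3.08 0.03 1;0 0 0 1.2 -3.08 0.03 1;0 0 0 1.2 -3.08 0.03 1;0 0 0 0 0 0 1;0 0 0 0 0 0 1"

```text
time: 2.07
ee_pos: [0.4253, -0.08, 0.2509]
ee_rot: [[0.999, -0.047, -0.0], [-0.047, -0.999, 0.0], [-0.0, -0.0, -1.0]]
wrist_force: [0.3, 0.2, -1.1]
width: 0.998
finger_force: 0.0
```

Run:
```python
from h import *
i,K,P=cam("wrist");cv2.imwrite("pics/w1.png",i);np.savez("pics/w1.npz",K=K,P=P)
go([.425,-.082,.25],yawR(-93));print(env.sense()["joint_pos"].round(1))
print(proj(K,P,[.4248,-.0809,.088]))
```

```text
at [ 0.4246 -0.0818  0.2506] t 2.12 w 0.998 F [ 0.52 -0.41  0.65]
shift cm now-axes [0.04 0.02 0.06] after-turn-axes [0.04 0.02 0.06] rot [0.02 0.05 0.12]
[ 30.5  -0.6 -24.6 119.2  -0.3  61.4 -86.9]
[278.34144733 190.43109185]
```

View pics/w1.png

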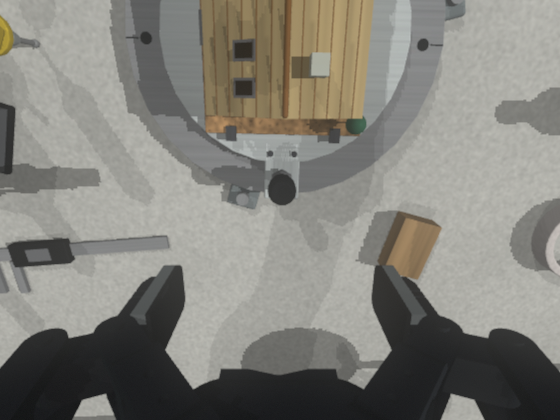

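Wrist view: the knob is at (282,188), the ring holes are at (146,38) and (423,44), and the ridge runs along column ~287. Next, base centre, yaw and knob axis.

Run:
```python
from h import *
d=np.load("pics/w1.npz");K,P=d["K"],d["P"];i=cv2.imread("pics/w1.png");g=i.max(2)
def blob(x,y,r,th):
    m=np.zeros_like(g);m[y-r:y+r,x-r:x+r]=(g[y-r:y+r,x-r:x+r]<th)*255
    _,_,s,c=cv2.connectedComponentsWithStats(m);j=1+np.argmax(s[1:,4]);return c[j],s[j].tolist()
h1=blob(146,38,10,45);h2=blob(423,44,10,45);k=blob(282,188,26,40);print(h1,h2,k)
H1,H2=onz(K,P,h1[0],.022),onz(K,P,h2[0],.022);v=H1-H2
print("holes",H1,H2,np.linalg.norm(v),"c",(H1+H2)/2,"psi",np.degrees(np.arctan2(-v[0],v[1])))
# knob: top disc centre ~ first 26mm of blob
for z in(.088,.073): print("knob",z,onz(K,P,k[0],z))
s=k[1];print([onz(K,P,(s[0]+s[2]/2,y),.088)[:2] for y in(s[1],s[1]+s[3])])
r1,r2=onz(K,P,(289,2),.131),onz(K,P,(285,117),.131);print("ridge",r1,r2,np.degrees(np.arctan2(*(r1-r2)[1::-1])))
a=np.load("pics/scene0.npz");b=np.load("pics/side0.npz")
X,e=tri([ray(K,P,k[0]),ray(a["K"],a["P"],(255.7,214)),ray(b["K"],b["P"],(306.8,206))]);print(X,e)
```

```text
Traceback (most recent call last):
ValueError: attempt to get argmax of an empty sequence
```

```bash
cat > m1.py <<'E'
from h import *
d=np.load("pics/w1.npz");K,P=d["K"],d["P"];i=cv2.imread("pics/w1.png");g=i.max(2)
def blob(x,y,r):
    w=g[y-r:y+r,x-r:x+r];th=(int(w.min())+int(np.median(w)))/2;print(w.min(),np.median(w))
    m=np.zeros_like(g);m[y-r:y+r,x-r:x+r]=(w<th)*255
    _,_,s,c=cv2.connectedComponentsWithStats(m);j=1+np.argmax(s[1:,4]);return c[j],s[j].tolist()
h1=blob(146,38,10);h2=blob(423,44,10);k=blob(282,188,26);print(h1,h2,k)
H1,H2=onz(K,P,h1[0],.022),onz(K,P,h2[0],.022);v=H1-H2
print("holes",H1,H2,np.linalg.norm(v),"c",(H1+H2)/2,"psi",np.degrees(np.arctan2(-v[0],v[1])))
for z in(.088,.073): print("knob",z,onz(K,P,k[0],z))
s=k[1];print([onz(K,P,(s[0]+s[2]/2,y),.088)[:2] for y in(s[1],s[1]+s[3])])
r1,r2=onz(K,P,(289,2),.131),onz(K,P,(285,117),.131);print("ridge",r1,r2,np.degrees(np.arctan2(*(r1-r2)[1::-1])))
a=np.load("pics/scene0.npz");b=np.load("pics/side0.npz")
X,e=tri([ray(K,P,k[0]),ray(a["K"],a["P"],(255.7,214)),ray(b["K"],b["P"],(306.8,206))]);print(X,e)
E
python3 m1.py
```

```text
48 93.0
59 134.0
50 114.0
(array([145.64220183,  37.55963303]), [140, 32, 12, 12, 109]) (array([422.46728972,  44.42056075]), [417, 39, 12, 12, 107]) (array([281.3125    , 188.35369318]), [268, 170, 28, 35, 704])
holes [0.56361513 0.03956125 0.022     ] [ 0.54529164 -0.22514787  0.022     ] 0.2653425420486138 c [ 0.55445338 -0.09279331  0.022     ] psi -3.959769081997755
knob 0.088 [ 0.42658882 -0.08362277  0.088     ]
knob 0.073 [ 0.4224815  -0.08358416  0.073     ]
[array([ 0.44311786, -0.08494125]), array([ 0.41101944, -0.08356694])]
ridge [ 0.56063537 -0.09393719  0.131     ] [ 0.49009018 -0.0885741   0.131     ] -4.347456556622567
[ 0.42386693 -0.08167788  0.07482272] [np.float64(0.002093993919669359), np.float64(0.0025709431652486134), np.float64(0.0010936572398414766)]
```

```bash
python3 -c "
from h import *
go([.4228,-.0837,.082],yawR(-93.96))"
```

```text
at [ 0.4246 -0.0818  0.2506] t 2.12 w 0.998 F [ 0.52 -0.41  0.65]
shift cm now-axes [-0.16  0.19 16.86] after-turn-axes [-0.17  0.2  16.86] rot [0.02 0.04 1.08]
```

apply_moves:
  increments: "0 0 1.08 -0.16 0.19 0 1;0 0 0 0 0 2.8 1;0 0 0 0 0 2.8 1;0 0 0 0 0 2.8 1;0 0 0 0 0 2.8 1;0 0 0 0 0 2.8 1;0 0 0 0 0 1.9 1;0 0 0 0 0 0.96 1;0 0 0 0 0 0 1;0 0 0 0 0 0 1"

```text
time: 2.95
ee_pos: [0.423, -0.085, 0.0824]
ee_rot: [[0.997, -0.073, -0.001], [-0.073, -0.997, -0.0], [-0.001, 0.0, -1.0]]
wrist_force: [0.8, -0.5, 0.3]
width: 1.0
finger_force: 0.0
```

apply_moves:
  increments: "0 0 0 0 0 0 0;0 0 0 0 0 0 0;0 0 0 0 0 0 0;0 0 0 0 0 0 0;0 0 0 0 0 0 0;0 0 0 0 0 0 0;0 0 0 0 0 0 0;0 0 0 0 0 0 0"
  force: 60

```text
time: 3.62
ee_pos: [0.4237, -0.084, 0.0832]
ee_rot: [[0.997, -0.071, 0.001], [-0.071, -0.997, -0.001], [0.001, 0.0, -1.0]]
wrist_force: [-1.6, 0.2, 5.8]
width: 0.278
finger_force: 58.6
```

apply_moves:
  increments: "0 0 0 0 0 -0.3 0;0 0 0 0 0 -0.3 0;0 0 0 0 0 -0.3 0;0 0 0 0 0 -0.3 0;0 0 0 0 0 -0.2 0;0 0 0 0 0 0 0;0 0 0 0 0 0 0;0 0 0 0 0 0 0"

```text
time: 4.28
ee_pos: [0.4235, -0.0839, 0.0962]
ee_rot: [[0.997, -0.071, 0.001], [-0.071, -0.997, 0.0], [0.001, -0.0, -1.0]]
wrist_force: [5.0, -0.2, -9.5]
width: 0.279
finger_force: 59.3
```

apply_moves:
  increments: "0 0 -2.25 0 0 0 0;0 0 0 0 1.036 0 0;0 0 -4.5 0 0 0 0;0 0 0 0 1.036 0 0;0 0 -4.5 0 0 0 0;0 0 0 0 1.036 0 0;0 0 -4.5 0 0 0 0;0 0 0 0 1.036 0 0;0 0 -4.5 0 0 0 0;0 0 0 0 0 0 0"

```text
time: 5.12
ee_pos: [0.4234, -0.1276, 0.095]
ee_rot: [[0.962, 0.274, -0.007], [0.274, -0.962, -0.001], [-0.007, -0.001, -1.0]]
wrist_force: [-1.3, -2.7, -9.6]
width: 0.279
finger_force: 59.7
```

Run:
```python
from h import *
s=env.sense();p0=np.array([.4235,-.0839]);c=p0+.132*np.array([np.cos(np.radians(-3.96)),np.sin(np.radians(-3.96))])
v=np.array(s["ee_pos"])[:2]-c;print(c,np.hypot(*v),np.degrees(np.arctan2(v[1],v[0]))+180+3.96,s["ee_pos"],s["wrist_force"],np.degrees(np.arctan2(s["ee_rot"][1,1],s["ee_rot"][0,1])))
```

```text
[ 0.55518485 -0.09301592] 0.1362877423305521 18.663272461544004 [ 0.42336009 -0.12760755  0.09503822] [-1.30728563 -2.68047857 -9.62586714] -74.08040862990762
```

apply_moves:
  increments: "0 0 0 0 0 0 0;0 0 0 0 0 0 0;0 0 0 0 0 0 0"

```text
time: 5.37
ee_pos: [0.4232, -0.1267, 0.0952]
ee_rot: [[0.962, 0.274, -0.007], [0.274, -0.962, -0.001], [-0.007, -0.001, -1.0]]
wrist_force: [-3.0, -4.3, -9.8]
width: 0.279
finger_force: 59.7
```

```bash
cat > a.py <<'E'
from h import *
s=env.sense();p0=np.array([.4235,-.0839]);c=p0+.132*np.array([np.cos(np.radians(-3.96)),np.sin(np.radians(-3.96))])
v=np.array(s["ee_pos"])[:2]-c;print(c,np.hypot(*v),np.degrees(np.arctan2(v[1],v[0]))+180+3.96,s["ee_pos"],s["wrist_force"],s["ft_torque"],np.degrees(np.arctan2(s["ee_rot"][1,1],s["ee_rot"][0,1])),s["width"])
E
python3 a.py
```

```text
[ 0.55518485 -0.09301592] 0.13619875108750887 18.291666332193408 [ 0.42322473 -0.12672982  0.09515979] [-2.97989518 -4.31249614 -9.83716792] [-1.05688783  0.86678286 -0.33506715] -74.10583216439206 0.2791282475729928
```

Run:
```python
from h import *
i,K,P=cam("wrist");cv2.imwrite("pics/w2.png",i);np.savez("pics/w2.npz",K=K,P=P)
print(proj(K,P,[.5453,-.2251,.022]),proj(K,P,[.4235,-.0839,.022]))
```

```text
[515.17171193  72.21705189] [211.09667878 209.27083297]
```

View pics/w2.png

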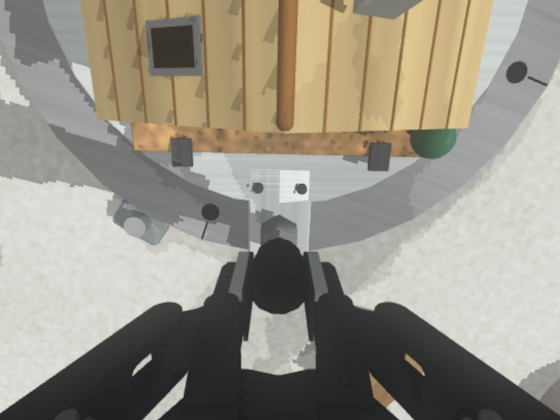

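Run:
```python
from h import *
d=np.load("pics/w2.npz");K,P=d["K"],d["P"]
r1,r2=onz(K,P,(288,2),.131),onz(K,P,(285.5,125),.131);th=np.degrees(np.arctan2(*(r1-r2)[1::-1]));print("ridge yaw",th,"disc",th+3.96)
s1,s2=onz(K,P,(257,188),.05),onz(K,P,(301,188),.05);m=(s1+s2)/2;c=np.array([.5548,-.0930]);v=m[:2]-c;print("screws mid ang",np.degrees(np.arctan2(v[1],v[0]))+183.96,np.hypot(*v))
for h in((211,212),(516,72)):
    v=onz(K,P,h,.022)[:2]-c;print(onz(K,P,h,.022),np.hypot(*v),np.degrees(np.arctan2(v[1],v[0])))
for uv in((278,250),(278,262),(278,275)):
  for z in(.1,.088):print(uv,z,onz(K,P,uv,z))
s=env.sense();print("tcp",s["ee_pos"],proj(K,P,np.r_[s["ee_pos"][:2],.101]))
```

```text
ridge yaw 15.12570467207991 disc 19.08570467207991
screws mid ang 18.20786279692311 0.10237902695628354
[ 0.42173329 -0.08422105  0.022     ] 0.1333559845317468 176.22543697030932
[ 0.54552004 -0.22547545  0.022     ] 0.13280008171438398 -94.00704692040001
(278, 250) 0.1 [ 0.44546996 -0.12061676  0.1       ]
(278, 250) 0.088 [ 0.43972616 -0.12223541  0.088     ]
(278, 262) 0.1 [ 0.44057055 -0.12201276  0.1       ]
(278, 262) 0.088 [ 0.43430212 -0.12378089  0.088     ]
(278, 275) 0.1 [ 0.43511712 -0.12356662  0.1       ]
(278, 275) 0.088 [ 0.42826471 -0.12550114  0.088     ]
tcp [ 0.42322589 -0.12676068  0.09516524] [277.52769569 303.50896008]
```

apply_moves:
  increments: "0 0 0 0 1.07 0 0;0 0 -4.5 0 0 0 0;0 0 0 0 1.07 0 0;0 0 -4.5 0 0 0 0;0 0 0 0 1.07 0 0;0 0 -4.5 0 0 0 0;0 0 0 0 1.07 0 0;0 0 -4.5 0 0 0 0;0 0 0 0 0 0 0;0 0 0 0 0 0 0"

```text
time: 6.25
ee_pos: [0.4405, -0.1662, 0.0953]
ee_rot: [[0.83, 0.558, -0.006], [0.558, -0.83, -0.001], [-0.005, -0.003, -1.0]]
wrist_force: [-3.9, -3.9, -8.4]
width: 0.279
finger_force: 60.5
```

```bash
python3 a.py
```

```text
[ 0.55518485 -0.09301592] 0.13602978258166268 36.52399465971461 [ 0.4405402  -0.16623277  0.09528191] [-3.93647967 -3.88172908 -8.4364036 ] [-0.96099611  0.80159484 -0.22142187] -56.056537115319806 0.27871927842963523
```

apply_moves:
  increments: "0 0 0 0 1.07 -0.1 0;0 0 -4.5 0 0 0 0;0 0 0 0 1.07 0 0;0 0 -4.5 0 0 0 0;0 0 0 0 1.07 0 0;0 0 -4.5 0 0 0 0;0 0 0 0 1.07 0 0;0 0 -4.5 0 0 0 0;0 0 0 0 1.07 0 0;0 0 -4.5 0 0 0 0;0 0 0 0 0 0 0;0 0 0 0 0 0 0"

```text
time: 7.25
ee_pos: [0.4785, -0.2069, 0.0968]
ee_rot: [[0.553, 0.833, -0.002], [0.833, -0.553, -0.003], [-0.004, 0.0, -1.0]]
wrist_force: [-2.0, -5.9, -9.3]
width: 0.282
finger_force: 60.1
```

```bash
python3 a.py
```

```text
[ 0.55518485 -0.09301592] 0.13728518684513083 59.989334387267554 [ 0.47847423 -0.20686979  0.09682823] [-1.96933636 -5.94292051 -9.27715981] [-1.47488894  0.49664574 -0.13192064] -33.6056433058169 0.2823158468192438
```

apply_moves:
  increments: "0 0 -2.2 0 0 0 0;0 0 0 0 1.07 0 0;0 0 -4.5 0 0 0 0;0 0 0 0 1.07 0 0;0 0 -4.5 0 0 0 0;0 0 0 0 1.07 0 0;0 0 -4.5 0 0 0 0;0 0 0 0 1.07 0 0;0 0 -4.5 0 0 0 0;0 0 0 0 1.07 0 0;0 0 -4.5 0 0 0 0;0 0 0 0 0 0 0"

```text
time: 8.25
ee_pos: [0.5294, -0.2268, 0.0971]
ee_rot: [[0.153, 0.988, 0.001], [0.988, -0.153, -0.003], [-0.003, 0.002, -1.0]]
wrist_force: [-0.5, -4.3, -10.3]
width: 0.274
finger_force: 59.9
```

```bash
python3 a.py
```

```text
[ 0.55518485 -0.09301592] 0.13628953927280468 83.0512121327459 [ 0.52939259 -0.22684267  0.09709866] [ -0.50930336  -4.31014472 -10.33263367] [-1.18346771  0.11314963 -0.1518909 ] -8.799061665956888 0.27428015263509525
```

apply_moves:
  increments: "0 0 0 0 1.07 0 0;0 0 -4.5 0 0 0 0;0 0 0 0 0.58 0 0;0 0 0 0 0 0 0;0 0 0 0 0 0 0;0 0 0 0 0 0 0;0 0 0 0 0 0 0"

```text
time: 8.83
ee_pos: [0.5438, -0.2288, 0.0964]
ee_rot: [[0.074, 0.997, -0.004], [0.997, -0.074, -0.004], [-0.004, -0.003, -1.0]]
wrist_force: [-2.5, -5.0, -8.9]
width: 0.28
finger_force: 60.1
```

```bash
python3 a.py;  python3 - <<'E'
from h import *
i,K,P=cam("wrist");cv2.imwrite("pics/w3.png",i);np.savez("pics/w3.npz",K=K,P=P)
i,K,P=cam("scene");cv2.imwrite("pics/s3.png",i)
E
```

```text
[ 0.55518485 -0.09301592] 0.13626493809301907 89.15743295151132 [ 0.54377641 -0.22880245  0.09642219] [-2.48311936 -4.98367942 -8.88820755] [-1.42152968  0.55292387  0.52076866] -4.249950283893998 0.27952978781737875
```

View pics/w3.png

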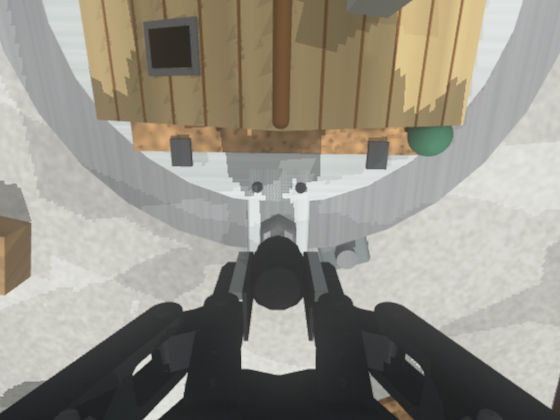

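apply_moves:
  increments: "0 0 0 0 0.2 0 0;0 0 0 0 0 0 0;0 0 0 0 0 0 0;0 0 0 0 0 0.2 0;0 0 0 0 0 0.2 0;0 0 0 0 0 0.2 0;0 0 0 0 0 0 0;0 0 0 0 0 0 0;0 0 0 0 0 0 0"

```text
time: 9.68
ee_pos: [0.5447, -0.2289, 0.0901]
ee_rot: [[0.073, 0.997, -0.006], [0.997, -0.073, -0.004], [-0.005, -0.006, -1.0]]
wrist_force: [-4.3, -5.7, -8.9]
width: 0.276
finger_force: 60.4
```

```bash
python3 a.py
```

```text
[ 0.55518485 -0.09301592] 0.13626636241779613 89.5372017711917 [ 0.54467657 -0.2288765   0.09013183] [-4.28705215 -5.7076279  -8.87109991] [-1.31777579  0.85124674  0.69805692] -4.192833629382106 0.2761006422274334
```

apply_moves:
  increments: "0 0 0 0 0 0.2 0;0 0 0 0 0 0.2 0;0 0 0 0 0 0.2 0;0 0 0 0 0 0 0;0 0 0 0 0 0 0;0 0 0 0 0 0 0"

```text
time: 10.18
ee_pos: [0.5458, -0.229, 0.0864]
ee_rot: [[0.072, 0.997, -0.005], [0.997, -0.072, -0.006], [-0.006, -0.004, -1.0]]
wrist_force: [-7.1, -4.9, 1.4]
width: 0.274
finger_force: 61.4
```

```bash
python3 a.py
```

```text
[ 0.55518485 -0.09301592] 0.1362831943866161 90.00099143750853 [ 0.54577548 -0.22897391  0.08640284] [-7.14020058 -4.93128027  1.43536304] [-1.15990487  1.42221872  0.94559353] -4.124852765244066 0.2736251286187946
```

apply_moves:
  increments: "0 0 0 0 0 0 0.6;0 0 0 0 0 0 0.6;0 0 0 0 0 0 0.6;0 0 0 0 0 0 0.6;0 0 0 0 0 0 0.6;0 0 0 0 0 -0.5 1;0 0 0 0 0 -2 1;0 0 0 0 0 -3.5 1;0 0 0 0 0 -4 1;0 0 0 0 0 -4 1;0 0 0 0 0 -2.8 1;0 0 0 0 0 0 1"

```text
time: 11.18
ee_pos: [0.5523, -0.2259, 0.262]
ee_rot: [[0.072, 0.997, 0.014], [0.997, -0.072, -0.006], [-0.005, 0.014, -1.0]]
wrist_force: [0.9, 0.7, 1.6]
width: 1.001
finger_force: 0.0
```

```bash
python3 a.py
python3 - <<'E'
from h import *
i,K,P=cam("wrist");cv2.imwrite("pics/w4.png",i);np.savez("pics/w4.npz",K=K,P=P)
for n in("scene","side"):
  i2,K2,P2=cam(n);cv2.imwrite(f"pics/{n}4.png",i2)
b=cv2.imread("pics/scene4.png")
u=np.array([0,0]);K2,P2=np.load("pics/scene0.npz")["K"],np.load("pics/scene0.npz")["P"]
p=proj(K2,P2,[.5458,-.2247,.073]).round().astype(int);print(p)
c=b[max(p[1]-38,0):p[1]+37,p[0]-50:p[0]+50]
cv2.imwrite("pics/v4.png",np.hstack([cv2.resize(i[60:360,130:430],(400,400)),cv2.resize(cv2.convertScaleAbs(c,alpha=1.6),(400,300),interpolation=cv2.INTER_CUBIC)[:400] if 0 else cv2.copyMakeBorder(cv2.resize(cv2.convertScaleAbs(c,alpha=1.6),(400,300),interpolation=cv2.INTER_CUBIC),0,100,0,0,0)]))
E
```

```text
[ 0.55518485 -0.09301592] 0.13287398020174226 92.7020705567212 [ 0.55226784 -0.22585788  0.26199266] [0.89856891 0.68239321 1.64463992] [-0.00103438 -0.03552135 -0.04633286] -4.11749779475629 1.0013135340437023
[256 274]
```

View pics/v4.png

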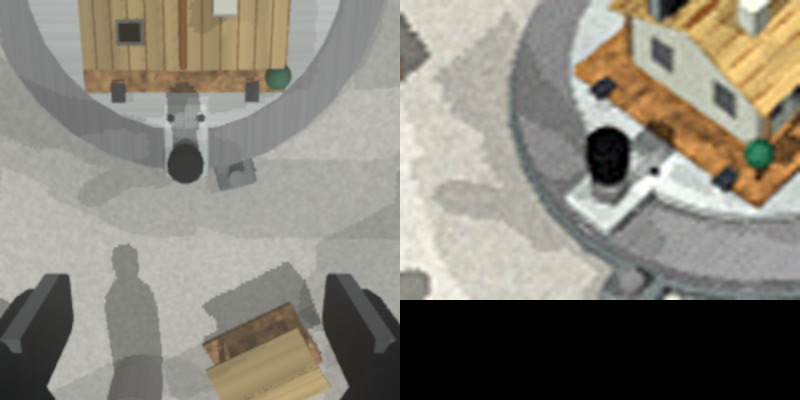

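Wrist and scene crops: the knob is at the robot's right on the lug, and the house is turned. I'll measure the disc angle and knob height to confirm the pin is home.

apply_moves:
  increments: "0 0 0 0 0 0 1;0 0 0 0 0 0 1;0 0 0 0 0 0 1"

```text
time: 11.58
ee_pos: [0.5463, -0.2251, 0.2514]
ee_rot: [[0.072, 0.997, -0.003], [0.997, -0.072, 0.002], [0.001, -0.003, -1.0]]
wrist_force: [-0.4, -0.1, 0.8]
width: 0.995
finger_force: 0.0
```

```bash
cat > m2.py <<'E'
from h import *
def knob(img,guess,r):
    x,y=np.round(guess).astype(int);w=img.max(2)[y-r:y+r,x-r:x+r];th=(int(w.min())+int(np.median(w)))/2*0.9
    _,_,s,c=cv2.connectedComponentsWithStats((w<th).astype(np.uint8));j=1+np.argmax(s[1:,4]);return c[j]+[x-r,y-r],s[j].tolist()
cs={n:np.load(f"pics/{n}0.npz") for n in("scene","side")}
if __name__=="__main__":
    a=np.radians(-3.96);c=np.array([.5548,-.0930])
    wi,WK,WP=cam("wrist");cv2.imwrite("pics/w5.png",wi);np.savez("pics/w5.npz",K=WK,P=WP);print(env.sense()["ee_pos"])
    w1=np.load("pics/w1.npz")
    for tag,f,kp,W in(("before",0,c-.132*np.array([np.cos(a),np.sin(a)]),(cv2.imread("pics/w1.png"),w1["K"],w1["P"])),("after",4,c+.132*np.array([np.sin(a),-np.cos(a)]),(wi,WK,WP))):
        rs=[]
        for n,img,K,P,r in[(n,cv2.imread(f"pics/{n}{f}.png"),cs[n]["K"],cs[n]["P"],11) for n in cs]+[("wrist",*W,26)]:
            u,s=knob(img,proj(K,P,np.r_[kp,.073]),r);z=proj(K,P,np.r_[kp,.08])-proj(K,P,np.r_[kp,.07]);print(tag,n,u.round(1),s,"pred73",proj(K,P,np.r_[kp,.073]).round(1),"px/cm",z.round(1));rs.append(ray(K,P,u))
        for sel in((0,2),(0,1,2)):
            X,e=tri([rs[q] for q in sel]);print(tag,sel,X.round(4),np.round(e,4))
E
python3 m2.py
```

```text
[ 0.54650167 -0.22511519  0.25170906]
before scene [256.9 216.4] [8, 5, 14, 17, 154] pred73 [254.  214.9] px/cm [-0.1 -2.6]
before side [305.9 208.1] [7, 6, 8, 16, 95] pred73 [306.9 205.8] px/cm [ 0.2 -2.3]
before wrist [281.4 188.8] [13, 10, 27, 33, 677] pred73 [281.6 187.7] px/cm [0.1 2.8]
before (0, 2) [ 0.4253 -0.0818  0.0692] [0.0045 0.0045]
before (0, 1, 2) [ 0.4245 -0.0808  0.0667] [0.0043 0.0008 0.0049]
after scene [257.5 274.5] [8, 5, 10, 14, 125] pred73 [256.1 274.5] px/cm [-0.1 -2.5]
after side [279.9 166.6] [8, 7, 7, 11, 56] pred73 [280.4 166. ] px/cm [ 0.  -2.3]
after wrist [278.2 186. ] [12, 9, 28, 33, 683] pred73 [279.3 186.1] px/cm [0.  2.8]
after (0, 2) [ 0.5464 -0.2235  0.073 ] [0.002 0.002]
after (0, 1, 2) [ 0.5465 -0.2232  0.0722] [0.0016 0.0007 0.0023]
```

apply_moves:
  increments: "0 0 0 0 0 2.5 0;0 0 0 0 0 2.5 0;0 0 0 0 0 2.5 0;0 0 0 0 0 2.5 0;0 0 0 0 0 1.5 0;0 0 0 0 0 0.8 0;0 0 0 0 0 0 0;0 0 0 0 0 0 0;0 0 0 0 0 0.4 0;0 0 0 0 0 0.2 0;0 0 0 0 0 0 0;0 0 0 0 0 0 0"

```text
time: 12.63
ee_pos: [0.5477, -0.2256, 0.1249]
ee_rot: [[0.072, 0.997, 0.001], [0.997, -0.072, -0.001], [-0.001, 0.001, -1.0]]
wrist_force: [-0.2, 0.1, 0.3]
width: 0.003
finger_force: 0.0
```

apply_moves:
  increments: "0 0 0 0 0 0.3 0;0 0 0 0 0 0.2 0;0 0 0 0 0 0.2 0;0 0 0 0 0 0 0;0 0 0 0 0 0 0"

```text
time: 13.05
ee_pos: [0.5471, -0.2253, 0.117]
ee_rot: [[0.072, 0.997, -0.001], [0.997, -0.072, 0.0], [0.0, -0.001, -1.0]]
wrist_force: [-0.7, 0.4, 0.5]
width: -0.002
finger_force: 0.0
```

apply_moves:
  increments: "0 0 0 0 0 0.2 0;0 0 0 0 0 0.2 0;0 0 0 0 0 0 0;0 0 0 0 0 0 0"

```text
time: 13.38
ee_pos: [0.5471, -0.2253, 0.113]
ee_rot: [[0.072, 0.997, -0.0], [0.997, -0.072, 0.0], [0.0, -0.0, -1.0]]
wrist_force: [0.6, 0.2, -0.2]
width: -0.001
finger_force: 0.0
```

apply_moves:
  increments: "0 0 0 0 0 0.2 0;0 0 0 0 0 0.1 0;0 0 0 0 0 0 0;0 0 0 0 0 0 0"

```text
time: 13.72
ee_pos: [0.5488, -0.2255, 0.1121]
ee_rot: [[0.072, 0.997, 0.003], [0.997, -0.072, -0.001], [-0.001, 0.003, -1.0]]
wrist_force: [-0.8, 0.2, 6.5]
width: -0.002
finger_force: 3.2
```

apply_moves:
  increments: "0 0 0 0 0 -2 0;0 0 0 0 0 -3.3 0.5;0 0 0 0 0 -3.3 1;0 0 0 0 0 -3.4 1;0 0 0 3.37 -0.69 -0.7 1;0 0 0 3.37 -0.69 -0.7 1;0 0 0 3.37 -0.69 -0.7 1;0 0 0 3.37 -0.69 -0.7 1;0 0 0 3.37 -0.69 -0.7 1;0 0 0 3.37 -0.69 -0.7 1;0 0 0 3.37 -0.69 -0.7 1"

```text
time: 14.63
ee_pos: [0.5155, 0.015, 0.2797]
ee_rot: [[0.072, 0.997, 0.0], [0.997, -0.072, -0.001], [-0.001, 0.001, -1.0]]
wrist_force: [-0.2, 0.5, -0.0]
width: 1.0
finger_force: 0.0
```

apply_moves:
  increments: "0 0 0 3.37 -0.69 -0.7 1;0 0 0 3.37 -0.69 -0.7 1;0 0 0 3.37 -0.69 -0.7 1;0 0 0 3.37 -0.69 -0.7 1;0 0 0 3.37 -0.69 -0.7 1;0 0 0 3.37 -0.69 -0.7 1;0 0 0 3.37 -0.69 -0.7 1;0 0 0 0 0 0 1;0 0 0 0 0 0 1;0 0 0 0 0 0 1"

```text
time: 15.47
ee_pos: [0.4848, 0.2519, 0.328]
ee_rot: [[0.071, 0.997, -0.0], [0.997, -0.071, -0.001], [-0.001, 0.0, -1.0]]
wrist_force: [0.6, -0.3, -1.1]
width: 0.997
finger_force: 0.0
```

Run:
```python
from h import *
i,K,P=cam("wrist");cv2.imwrite("pics/w6.png",i);np.savez("pics/w6.npz",K=K,P=P)
s=env.sense();print(s["ee_pos"],s["joint_pos"].round(1),proj(K,P,[.487,.2515,.162]))
for n in("scene","side"):
  i,K,P=cam(n);cv2.imwrite(f"pics/{n}6.png",i)
```

```text
[0.48528172 0.25072284 0.32775952] [ 16.5  14.3 -55.3  98.9  12.3  73.3 -45.7] [281.79159719 189.86355576]
```

View pics/w6.png

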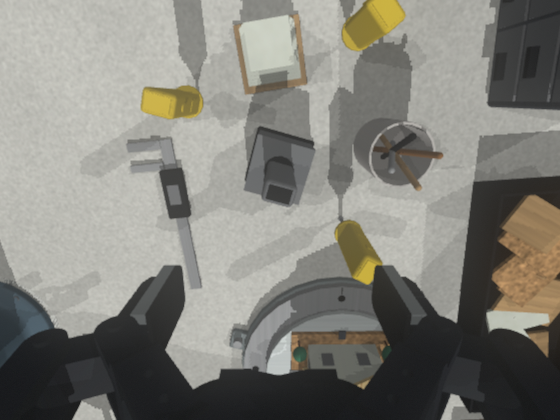

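The wand's top is at (279,195), standing in the grey dock at (278,170). The tower is at (270,50), the pot at (400,155), and yellow ones are at (172,102), (373,22) and (358,252). I'll crop to get the handle's yaw.

Run:
```python
import cv2,numpy as np
i=cv2.imread("pics/w6.png")[120:220,235:325];i=cv2.convertScaleAbs(i,alpha=255/ i.max()*1.3)
cv2.imwrite("pics/v6.png",cv2.resize(i,(540,600),interpolation=cv2.INTER_CUBIC))
```

```text
(no output)
```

View pics/v6.png

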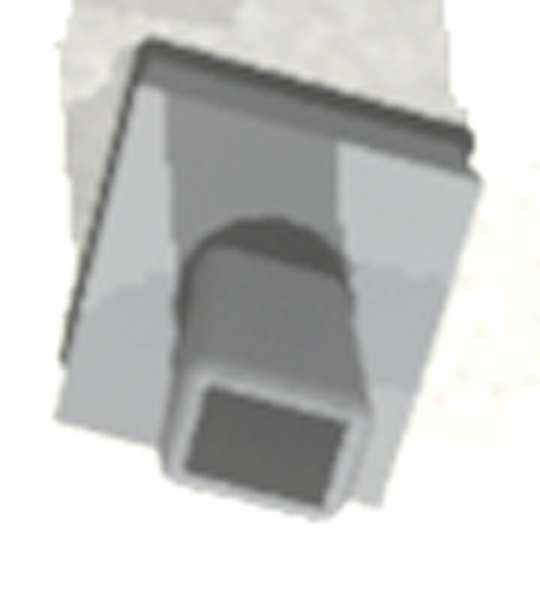

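Run:
```python
from h import *
d=np.load("pics/w6.npz");K,P=d["K"],d["P"];a=np.load("pics/scene0.npz");b=np.load("pics/side0.npz")
q=np.array([(208,385),(350,420),(322,506),(184,470)])/6+[235,120]
W=np.array([onz(K,P,p,.162) for p in q]);print(W.round(4),"c",W.mean(0))
for i,j in((0,1),(3,2),(0,3),(1,2)):
    v=W[j]-W[i];print(np.hypot(*v[:2]),np.degrees(np.arctan2(v[1],v[0])))
D=[onz(K,P,np.array(p)/6+[235,120],.062) for p in((145,85),(482,180),(380,508),(55,420))];print("dock",np.mean(D,0),[np.degrees(np.arctan2(*(D[j]-D[i])[1::-1])) for i,j in((0,1),(0,3),(1,2))])
print(tri([ray(K,P,q.mean(0)),ray(a["K"],a["P"],(348.7,132.5)),ray(b["K"],b["P"],(245.7,279))]))
go([*W.mean(0)[:2],.14],yawR(0))
```

```text
[[0.4765 0.2575 0.162 ]
 [0.4973 0.2506 0.162 ]
 [0.4923 0.2374 0.162 ]
 [0.4719 0.2446 0.162 ]] c [0.48452473 0.24754263 0.162     ]
0.021912071448871 -18.36990539187998
0.02167501108339524 -19.386118917086783
0.013760123336205446 -109.80789731036427
0.01415233183633648 -110.7421184596489
dock [0.48479652 0.24772381 0.062     ] [np.float64(-19.646917787799772), np.float64(-110.30584310860446), np.float64(-109.51764959146527)]
(array([0.48587661, 0.2488252 , 0.16214104]), [np.float64(0.0017705735595052547), np.float64(0.0028278145938111575), np.float64(0.0012162149370292608)])
at [0.4856 0.25   0.3277] t 15.62 w 1.001 F [-0.29 -0.01 -0.38]
shift cm now-axes [-0.23 -0.08 18.77] after-turn-axes [-0.25 -0.1  18.77] rot [-0.03  0.08 -4.32]
```

apply_moves:
  increments: "0 0 -6.75 0 0 0 1;0 0 -6.75 0 0 0 1;0 0 -6.75 0 0 0 1;0 0 -6.75 0 0 0 1;0 0 -6.75 0 0 0 1;0 0 -6.75 0 0 0 1;0 0 -6.75 0 0 0 1;0 0 -6.75 0 0 0 1;0 0 -6.75 0 0 0 1;0 0 -6.75 0 0 0 1;0 0 -7 0 0 0 1"

```text
time: 16.53
ee_pos: [0.4856, 0.2502, 0.3278]
ee_rot: [[-0.943, 0.334, -0.0], [0.334, 0.943, -0.001], [-0.0, -0.001, -1.0]]
wrist_force: [-1.0, 0.6, 0.6]
width: 0.998
finger_force: 0.0
```

apply_moves:
  increments: "0 0 0 0 0 0 1;0 0 0 0 0 0 1;0 0 0 0 0 0 1"

```text
time: 16.78
ee_pos: [0.4853, 0.2512, 0.328]
ee_rot: [[-0.94, 0.34, -0.0], [0.34, 0.94, -0.0], [0.0, -0.001, -1.0]]
wrist_force: [-0.0, 0.1, 0.2]
width: 0.999
finger_force: 0.0
```

```bash
python3 -c "
from h import *
go([.4847,.2477,.14],yawR(70.4));print(env.sense()['joint_pos'].round(1))"
```

```text
at [0.4853 0.2512 0.328 ] t 16.78 w 0.999 F [-0.01  0.07  0.22]
shift cm now-axes [-0.07 -0.33 18.8 ] after-turn-axes [-0.06 -0.34 18.8 ] rot [-0.03 -0.   -0.28]
[ 26.1  19.4 -68.9  98.6  18.7  75.   23.4]
```

apply_moves:
  increments: "0 0 0 -0.07 -0.33 0 1;0 0 0 0 0 3 1;0 0 0 0 0 3 1;0 0 0 0 0 3 1;0 0 0 0 0 3 1;0 0 0 0 0 3 1;0 0 0 0 0 2.4 1;0 0 0 0 0 1.4 1;0 0 0 0 0 0 1;0 0 0 0 0 0 1;0 0 0 0 0 0 1"

```text
time: 17.7
ee_pos: [0.4856, 0.2497, 0.142]
ee_rot: [[-0.942, 0.336, 0.003], [0.336, 0.942, 0.002], [-0.002, 0.002, -1.0]]
wrist_force: [0.3, -0.3, 0.2]
width: 1.002
finger_force: 0.0
```

apply_moves:
  increments: "0 0 0 0 0 0 0;0 0 0 0 0 0 0;0 0 0 0 0 0 0;0 0 0 0 0 0 0;0 0 0 0 0 0 0;0 0 0 0 0 0 0;0 0 0 0 0 0 0;0 0 0 0 0 0 0"
  force: 50

```text
time: 18.37
ee_pos: [0.4848, 0.2489, 0.1407]
ee_rot: [[-0.942, 0.336, 0.001], [0.336, 0.942, -0.0], [-0.001, 0.0, -1.0]]
wrist_force: [0.0, -0.2, 3.7]
width: 0.254
finger_force: 49.4
```

```bash
python3 -c "
from h import *
go([.4847,.2477,.3],yawR(70.4));print(env.sense()['joint_pos'].round(1),env.sense()['ee_rot'].round(4))"
```

```text
at [0.4848 0.2489 0.1407] t 18.37 w 0.254 F [ 0.   -0.16  3.74]
shift cm now-axes [ -0.04  -0.11 -15.93] after-turn-axes [ -0.03  -0.11 -15.93] rot [ 0.01  0.03 -0.04]
[ 16.7  31.3 -59.  109.5  31.9  57.5  13.7] [[-9.418e-01  3.361e-01  6.000e-04]
 [ 3.361e-01  9.418e-01 -0.000e+00]
 [-6.000e-04  2.000e-04 -1.000e+00]]
```

apply_moves:
  increments: "0 0 0 0 0 -0.5 0;0 0 0 0 0 -1.5 0;0 0 0 0 0 -2 0;0 0 0 0 0 -2.5 0;0 0 0 0 0 -2.5 0;0 0 0 0 0 -3 0;0 0 0 0 0 -3 0;0 0 0 0 0 -2 0;0 0 0 0 0 -1 0;0 0 0 0 0 0 0;0 0 0 0 0 0 0"

```text
time: 19.28
ee_pos: [0.4841, 0.2485, 0.32]
ee_rot: [[-0.942, 0.336, -0.0], [0.336, 0.942, -0.001], [-0.0, -0.001, -1.0]]
wrist_force: [-0.9, -0.3, -2.1]
width: 0.254
finger_force: 49.6
```

```bash
python3 -c "
from h import *
go([.468,-.054,.32],yawR(86.04));s=env.sense();print(s['joint_pos'].round(1),s['finger_force'])"
```

```text
at [0.4841 0.2485 0.32  ] t 19.28 w 0.254 F [-0.92 -0.29 -2.1 ]
shift cm now-axes [-8.640e+00 -2.904e+01  2.000e-02] after-turn-axes [ -0.48 -30.29   0.  ] rot [ -0.04   0.   -15.67]
[ 26.4  19.5 -68.9  99.5  19.   74.1  23.6] 49.607293009757996
```

Wand lifted (−1.4 N of weight, width steady). Next I traverse and turn.

apply_moves:
  increments: "0 0 0 -0.5 -1.5 0 0;0 0 0 -0.9 -3 0 0;0 0 0 -0.9 -3 0 0;0 0 0 -0.9 -3 0 0;0 0 0 -0.9 -3 0 0;0 0 0 -0.9 -3 0 0;0 0 0 -0.9 -3 0 0;0 0 0 -0.9 -3 0 0;0 0 0 -0.9 -3 0 0;0 0 0 -0.6 -2.3 0 0;0 0 0 -0.3 -1.2 0 0;0 0 -5 0 0 0 0"

```text
time: 20.28
ee_pos: [0.4657, -0.0585, 0.3178]
ee_rot: [[-0.966, 0.259, -0.005], [0.259, 0.966, -0.0], [0.005, -0.001, -1.0]]
wrist_force: [-0.1, -0.2, -2.7]
width: 0.251
finger_force: 49.6
```

```bash
cat >> h.py <<'E'
def tiltR(psi=-3.96,pitch=25):
    p=np.radians(psi);b=np.array([np.cos(p),np.sin(p),0]);y=np.array([-np.sin(p),np.cos(p),0])
    n=-b*np.sin(np.radians(pitch))+np.array([0,0,np.cos(np.radians(pitch))]);return np.c_[np.cross(y,-n),y,-n],n
E
python3 -c "
from h import *
T,n=tiltR();go([.468,-.054,.32],T);s=env.sense();print(s['joint_pos'].round(1),s['finger_force'],n,s['ee_rot'])"
```

```text
at [ 0.4657 -0.0585  0.3178] t 20.28 w 0.251 F [-0.14 -0.17 -2.66]
shift cm now-axes [-0.11  0.49 -0.22] after-turn-axes [-0.28  0.46 -0.12] rot [ -2.47 -25.2  -10.87]
[ 69.8   3.9 -68.5 108.6   3.8  70.3  75. ] 49.626930356025696 [-0.42160926  0.02918603  0.90630779] [[-9.65825308e-01  2.59145994e-01 -4.98282102e-03]
 [ 2.59150052e-01  9.65837056e-01 -1.75579427e-04]
 [ 4.76709249e-03 -1.46087738e-03 -9.99987570e-01]]
```

apply_moves:
  increments: "0 0 -5 0 0 0 0;0 0 -5.5 0 0 0 0;0 -5 0 0 0 0 0;0 -5 0 0 0 0 0;0 -5 0 0 0 0 0;0 -5 0 0 0 0 0;0 -5 0 0 0 0 0;0 0 0 0 0 0 0;0 0 0 0 0 0 0;0 0 0 0 0 0 0"

```text
time: 21.12
ee_pos: [0.468, -0.0527, 0.3197]
ee_rot: [[-0.905, 0.071, 0.419], [0.065, 0.997, -0.029], [-0.42, 0.001, -0.907]]
wrist_force: [1.2, -0.3, -0.8]
width: 0.255
finger_force: 50.2
```

Run:
```python
from h import *
i,K,P=cam("wrist");cv2.imwrite("pics/w7.png",i);np.savez("pics/w7.npz",K=K,P=P)
T,n=tiltR();go([.468,-.054,.32],T);s=env.sense();print(s['joint_pos'].round(1),s['finger_force'])
print(proj(K,P,[.5222,-.0581,.117]),proj(K,P,s['ee_pos']+np.array(s['ee_rot'])[:,2]*.1337))
for n in("scene","side"):
  i,K,P=cam(n);cv2.imwrite(f"pics/{n}7.png",i);print(n,proj(K,P,[.5222,-.0581,.117]))
w=cv2.imread("pics/w7.png");a=cv2.imread("pics/scene7.png");b=cv2.imread("pics/side7.png")
pa,pb=(239,235),(278,181)
```

```text
at [ 0.4688 -0.0527  0.3204] t 21.17 w 0.254 F [-1.13 -0.14 -1.77]
shift cm now-axes [ 0.08 -0.13  0.01] after-turn-axes [ 0.08 -0.13  0.01] rot [ 0.02 -0.07 -0.11]
[ 65.3 -21.1 -51.5 124.4 -27.8  46.6 113.4] 50.185155272483826
[276.75799509 145.31596528] [278.73033847 203.99291614]
scene [291.20551091 214.99998004]
side [271.51491146 194.15107069]
```

Run:
```python
import cv2,numpy as np
w=cv2.imread("pics/w7.png");a=cv2.imread("pics/scene7.png");b=cv2.imread("pics/side7.png")
z=lambda i,x,y,W,H,k:cv2.resize(cv2.convertScaleAbs(i[y:y+H,x:x+W],alpha=1.3),(W*k,H*k),interpolation=cv2.INTER_CUBIC)
cv2.imwrite("pics/v7.png",np.hstack([z(w,210,75,133,200,3),np.vstack([z(a,250,180,80,60,5),z(b,232,164,80,60,5)])]))
```

```text
(no output)
```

View pics/v7.png

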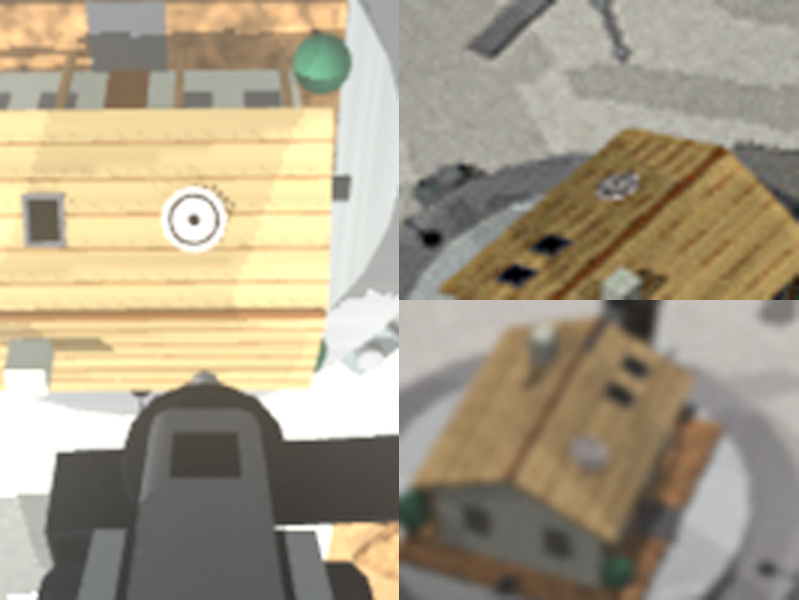

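```bash
cat > t.py <<'E'
from h import *
d=np.load("pics/w7.npz");K,P=d["K"],d["P"];a=np.load("pics/scene0.npz");b=np.load("pics/side0.npz")
i=cv2.imread("pics/w7.png").min(2);w=i[145:152,271:279].astype(float);m=np.clip(np.percentile(w,80)-w-15,0,None);yy,xx=np.mgrid[145:152,271:279]
u=(np.average(xx,weights=m),np.average(yy,weights=m));print("dot",u)
rw,ra,rb=ray(K,P,u),ray(a["K"],a["P"],(293.6,216.8)),ray(b["K"],b["P"],(269.6,194.6))
for s in([rw,ra,rb],[rw,ra],[rw,rb]):print(tri(s))
print(onz(K,P,u,.117))
# ridge & eave lines yaw
for p,q,z in(((0,308),(325,314),.131),((0,113),(333,108),.1)):
    A,B=[onz(K,P,np.array(r)/3+[210,75],z) for r in(p,q)];v=A-B;print("line yaw",np.degrees(np.arctan2(v[0],-v[1])),A,B)
E
python3 t.py
```

```text
dot (np.float64(274.17052631578946), np.float64(147.83157894736843))
(array([ 0.52815538, -0.05894787,  0.1134687 ]), [np.float64(0.002293716434307477), np.float64(0.0020219593500491375), np.float64(0.0006876964964312805)])
(array([ 0.52819935, -0.05942741,  0.11432654]), [np.float64(0.002086248497295818), np.float64(0.002086248497295718)])
(array([ 0.52912658, -0.06119832,  0.11016097]), [np.float64(0.00022050321366788207), np.float64(0.00022050321366796381)])
[ 0.52492953 -0.06087648  0.117     ]
line yaw -5.469841020025438 [ 0.54673133 -0.12792022  0.131     ] [ 0.55725357 -0.01803636  0.131     ]
line yaw -3.1703636080254496 [ 0.49148813 -0.12080925  0.1       ] [ 0.49743737 -0.01340259  0.1       ]
```

```bash
cat > pre.py <<'E'
from h import *
import sys
T,n=tiltR();t=np.array([.5246,-.0609,.1173]);go(t+n*(.1337+float(sys.argv[1])),T)
s=env.sense();print(s["joint_pos"].round(1))
d=np.load("pics/w7.npz");K,P=d["K"],d["P"]
E
python3 pre.py 0.02; python3 -c "
from h import *
d=np.load('pics/w7.npz');K,P=d['K'],d['P'];M=np.array(env.read_camera('wrist')['mount'])
Pi=np.eye(4)
for l in(.1257,.1297,.1337):print(l,proj(K,M,[0,0,l]))"
```

```text
at [ 0.4692 -0.053   0.3209] t 21.27 w 0.252 F [ 0.11  0.39 -1.28]
shift cm now-axes [ 3.55 -0.42  5.44] after-turn-axes [ 3.55 -0.41  5.44] rot [ 0.02 -0.   -0.12]
[ 65.4 -21.1 -51.5 124.3 -27.8  46.6 113.4]
0.1257 [278.7119863 205.531745 ]
0.1297 [278.69882856 203.95544448]
0.1337 [278.68604961 202.42452103]
```

apply_moves:
  increments: "0 0 0 0.7 -0.1 0.6 0;0 0 0 1 -0.1 1.4 0;0 0 0 1 -0.1 1.6 0;0 0 0 0.6 -0.1 1.2 0;0 0 0 0.25 -0.02 0.64 0;0 0 0 0 0 0 0;0 0 0 0 0 0 0;0 0 0 0 0 0 0;0 0 0 0 0 0 0"

```text
time: 22.07
ee_pos: [0.4596, -0.0569, 0.2573]
ee_rot: [[-0.903, 0.072, 0.424], [0.065, 0.997, -0.031], [-0.425, -0.001, -0.905]]
wrist_force: [0.2, -0.6, -1.8]
width: 0.251
finger_force: 50.1
```

```bash
python3 pre.py 0.02
python3 - <<'E'
from h import *
i,K,P=cam("wrist");cv2.imwrite("pics/w8.png",i);np.savez("pics/w8.npz",K=K,P=P)
print(proj(K,P,[.5246,-.0609,.1173]))
g=i.max(2);print(g[168:214:2,262:296:2])
for n in("scene","side"):
  j,_,_=cam(n);cv2.imwrite(f"pics/{n}8.png",j)
E
```

```text
at [ 0.4596 -0.0569  0.2573] t 22.07 w 0.251 F [ 0.25 -0.61 -1.85]
shift cm now-axes [0.02 0.05 0.07] after-turn-axes [0.02 0.05 0.07] rot [-0.1   0.13 -0.14]
[ 66.3 -17.1 -55.4 130.1 -27.3  37.1 113.6]
[279.53682732 194.59249797]
[[186 185 185 187 186 187 186 186 187 187 187 188 195 201 203 203 203]
 [184 184 189 194 195 195 194 195 196 195 195 196 199 201 203 202 202]
 [184 184 190 198 199 199 200 196 199 199 200 201 200 200 200 200 201]
 [187 189 192 194 188 196 197 194 188 194 196 196 197 196 196 196 197]
 [188 187 191 195 194 189 192 194 184 184 189 194 195 194 191 192 195]
 [180 183 178 181 187 188 181 184 183 181 181 186 191 191 188 172 188]
 [183 180 182 178 176 180 174 174 175 176 174 181 182 183 189 188 200]
 [201 195 194 200 190 189 190 176 172 172 176 153 171 161 201 212 218]
 [201 193 194 189 189 188 205 204 220 222 221 206 192 188 171 210 217]
 [196 195 195 187 186 209 206 137 102  92 120 158 224 187 169 167 213]
 [196 194 186 197 214 188 101 198 225 222 213 165 116 220 177 156 177]
 [193 198 199 214 207  99 215 224 222 216 221 224 163 155 218 183 150]
 [175 175 174 208 165 181 219 217 198 197 219 221 220  98 220 170 166]
 [207 207 207 214 147 206 215 215 109  67 187 219 219 133 204 177 211]
 [209 209 208 217 166 188 216 216 143  96 207 220 215 133 199 180 205]
 [207 206 205 215 183 146 220 208 182 219 222 221 209 125 218 207 214]
 [200 202 202 209 219 148 149 120 106 102 193 216 131 198 214 201 201]
 [193 191 197 198 213 184 119 110  94  91 111  93 198 218 185 197 197]
 [172 171 156 150  79  63  64  63  63  63  64  63  72 138 162 167 166]
 [152 114  64  63  64  65  65  64  64  65  65  64  65  64  70 133 162]
 [ 63  65  66  66  63  63  64  63  63  62  63  64  64  63  64  63  64]
 [ 66  65  66  66  65  64  65  65  64  64  64  65  65  65  64  64  64]
 [ 71  83  85  84  84  84  84  83  84  84  84  84  83  84  83  76  67]]
```

```bash
cat > f.py <<'E'
from h import *
T,n=tiltR();F=[];X=[]
for k in range(8):
    s=env.sense();F.append(s["wrist_force"]);X.append(s["ee_pos"]);env.read_camera("wrist")
F=np.array(F);f=F.mean(0);t=np.array([.5246,-.0609,.1173]);v=np.mean(X,0)-t
print("t",s["time"],"F.n",(f@n).round(2),"+-",((F@n).std()/8**.5).round(2),"Ftool",(T.T@f).round(2),"press mm",((.1337-v@n)*1000).round(2),"lat mm",(T.T@v*1000).round(2)[:2],"rot",np.degrees(R.from_matrix(s["ee_rot"].T@T).as_rotvec()).round(2),"grip",s["finger_force"].round(1),s["width"].round(3))
E
python3 f.py
```

```text
Traceback (most recent call last):
  File "f.py", line 6, in <module>
    print("t",s["time"],"F.n",(f@n).round(2),"+-",((F@n).std()/8**.5).round(2),"Ftool",(T.T@f).round(2),"press mm",((.1337-v@n)*1000).round(2),"lat mm",(T.T@v*1000).round(2)[:2],"rot",np.degrees(R.from_matrix(s["ee_rot"].T@T).as_rotvec()).round(2),"grip",s["finger_force"].round(1),s["width"].round(3))
                                                                                                                                                                                                                                                               ^^^^^^^^^^^^^^^^^^^^^^^
AttributeError: 'float' object has no attribute 'round'
```

apply_moves:
  increments: "0 0 0 0 0.08 0.3 0;0 0 0 0 0 0.5 0;0 0 0 0 0 0.5 0;0 0 0 0 0 0.3 0;0 0 0 0 0 0.2 0;0 0 0 0 0 0 0;0 0 0 0 0 0 0;0 0 0 0 0 0 0"

```text
time: 23.28
ee_pos: [0.4663, -0.0566, 0.2397]
ee_rot: [[-0.904, 0.072, 0.422], [0.065, 0.997, -0.03], [-0.423, 0.0, -0.906]]
wrist_force: [-0.3, 0.4, -1.0]
width: 0.251
finger_force: 50.1
```

```bash
python3 f.py
```

```text
Traceback (most recent call last):
  File "f.py", line 6, in <module>
    print("t",s["time"],"F.n",(f@n).round(2),"+-",((F@n).std()/8**.5).round(2),"Ftool",(T.T@f).round(2),"press mm",((.1337-v@n)*1000).round(2),"lat mm",(T.T@v*1000).round(2)[:2],"rot",np.degrees(R.from_matrix(s["ee_rot"].T@T).as_rotvec()).round(2),"grip",s["finger_force"].round(1),s["width"].round(3))
                                                                                                                                                                                                                                                               ^^^^^^^^^^^^^^^^^^^^^^^
AttributeError: 'float' object has no attribute 'round'
```

```bash
sed -i 's/s\["finger_force"\].round(1),s\["width"\].round(3)/round(s["finger_force"],1),round(s["width"],3)/' f.py; python3 f.py
python3 - <<'E'
from h import *
i,K,P=cam("wrist");cv2.imwrite("pics/w9.png",i);print(proj(K,P,[.5246,-.0609,.1173]));print(i.max(2)[188:210,268:292])
E
```

```text
t 24.0333 F.n -1.34 +- 0.17 Ftool [0.94 0.02 1.34] press mm -1.96 lat mm [1.31 0.36] rot [-0.07  0.   -0.16] grip 50.1 0.256
[278.44836378 203.23472526]
[[179 180 181 185 182 179 178 178 179 179 181 181 180 178 180 188 194 192
  190 192 194 194 194 194]
 [189 189 189 192 192 190 190 189 189 193 188 186 175 178 177 169 188 185
  171 171 172 172 176 180]
 [191 190 190 191 190 190 182 168 168 180 187 178 153 155 150 134 175 188
  158 140 140 140 151 159]
 [190 190 190 184 173 176 180 181 191 200 211 207 199 199 184 158 165 181
  161 140 140 139 150 158]
 [188 189 182 183 192 199 202 210 215 219 222 222 223 225 221 208 192 171
  145 137 138 138 143 148]
 [186 180 182 203 218 221 216 193 176 176 175 174 174 194 207 216 206 169
  146 135 130 134 136 137]
 [182 180 199 214 219 207 172 132 105  95  90  91  84 118 137 158 165 158
  155 145 131 128 134 136]
 [188 200 208 192 174 142 111 112 154 180 183 183 168 149 115  81 106 134
  149 153 144 131 130 135]
 [209 214 202 151  85  94 163 194 215 225 224 222 217 208 171 117  84  87
  117 143 152 145 135 134]
 [217 205 166 105 118 172 213 224 225 
[... 575 characters left out ...]
81 139 137  89  73  70  70  68  66  65  66  66  66  66  72 113 153
  170 136  95 182 218 203]
 [136  64  63  63  63  63  62  63  62  63  62  62  62  62  62  62  62  63
   71  78  79 159 208 194]
 [ 84  63  63  64  64  64  63  63  63  63  63  64  64  64  64  64  64  64
   63  62  64 106 151 150]
 [ 63  64  65  66  65  63  63  63  63  63  63  64  64  64  64  63  63  64
   64  63  63  63  71  85]
 [ 66  67  66  65  64  63  63  62  62  62  63  63  62  63  62  62  63  63
   64  63  64  63  64  63]
 [ 66  66  65  64  63  62  62  62  63  63  63  62  62  62  63  62  62  63
   62  64  64  63  64  63]
 [ 65  65  63  63  63  62  63  62  62  62  61  62  62  62  62  63  63  62
   62  63  63  63  64  63]]
```

apply_moves:
  increments: "0 0 0 -0.1 0 0 0;0 0 0 0 0 0 0;0 0 0 0 0 0.2 0;0 0 0 0 0 0.2 0;0 0 0 0 0 0 0;0 0 0 0 0 0 0;0 0 0 0 0 0 0"

```text
time: 24.72
ee_pos: [0.469, -0.0568, 0.2366]
ee_rot: [[-0.904, 0.072, 0.422], [0.065, 0.997, -0.03], [-0.423, 0.0, -0.906]]
wrist_force: [0.3, 0.4, 0.2]
width: 0.254
finger_force: 50.3
```

```bash
python3 f.py
```

```text
t 25.0667 F.n -0.4 +- 0.17 Ftool [ 0.1  -0.27  0.4 ] press mm 2.0 lat mm [0.16 0.29] rot [-0.08  0.02 -0.15] grip 50.3 0.252
```

apply_moves:
  increments: "0 0 0 0 0 0.15 0;0 0 0 0 0 0.15 0;0 0 0 0 0 0 0;0 0 0 0 0 0 0;0 0 0 0 0 0 0"

```text
time: 25.53
ee_pos: [0.4702, -0.0568, 0.2338]
ee_rot: [[-0.904, 0.072, 0.422], [0.065, 0.997, -0.03], [-0.423, 0.0, -0.906]]
wrist_force: [-0.5, -0.7, 0.1]
width: 0.25
finger_force: 50.3
```

```bash
sed -i 's/range(8)/range(16)/;s/8\*\*.5/16**.5/' f.py; python3 f.py
```

```text
t 26.2833 F.n 0.29 +- 0.16 Ftool [ 0.26 -0.38 -0.29] press mm 5.03 lat mm [0.22 0.31] rot [-0.07  0.01 -0.15] grip 50.3 0.258
```

```bash
cat > b.py <<'E'
from h import *
M=np.array(env.read_camera("wrist")["mount"]);K=cam("wrist")[1]
print([proj(K,M,[0.004,0,l]).round(2)[1] for l in(.1297,.1267,.1237)])
f=cv2.imread("pics/w9.png").max(2).astype(float)[192:206,274:284].mean(1);c=np.mean([cam("wrist")[0].max(2)[192:206,274:284].astype(float) for k in range(4)],0)
print(f.round(0));print(c.mean(1).round(0));print(c.round(0).astype(int)[4:])
E
python3 b.py
```

```text
[np.float64(199.16), np.float64(200.29), np.float64(201.44)]
[217. 190. 118. 144. 196. 211. 201. 161. 127. 123.  99.  68.  62.  64.]
[187. 214. 192. 124. 126. 188. 199. 178. 152. 128. 107.  75.  63.  63.]
[[ 86  92 123 157 172 166 149 122  94  96]
 [146 179 193 210 217 213 201 190 184 141]
 [202 217 217 217 215 196 181 187 194 166]
 [215 217 210 194 180 154 144 154 157 159]
 [208 189 163 138 120 115 125 146 158 159]
 [181 142 117 108 104 101 103 123 148 157]
 [134 113 107 101  95  92  90  93 113 128]
 [ 84  79  78  76  73  72  71  70  73  79]
 [ 62  62  63  63  62  63  62  63  63  63]
 [ 63  63  63  64  63  63  64  63  64  64]]
```

apply_moves:
  increments: "0 0 0 0 0 0.16 0;0 0 0 0 0 0.16 0;0 0 0 0 0 0 0;0 0 0 0 0 0 0;0 0 0 0 0 0 0"

```text
time: 27.05
ee_pos: [0.4715, -0.0569, 0.2309]
ee_rot: [[-0.904, 0.072, 0.422], [0.065, 0.997, -0.03], [-0.423, 0.0, -0.906]]
wrist_force: [-0.5, -0.3, 0.4]
width: 0.253
finger_force: 50.4
```

```bash
sed -i 's/range(16)/range(30)/;s/16\*\*.5/30**.5/' f.py; python3 f.py; python3 b.py
```

```text
t 28.5 F.n 0.86 +- 0.1 Ftool [-0.11 -0.5  -0.86] press mm 8.25 lat mm [0.27 0.32] rot [-0.07  0.01 -0.15] grip 50.4 0.251
[np.float64(199.16), np.float64(200.29), np.float64(201.44)]
[217. 190. 118. 144. 196. 211. 201. 161. 127. 123.  99.  68.  62.  64.]
[167. 176. 211. 203. 145. 112. 171. 195. 182. 160. 118.  77.  63.  63.]
[[176 166 144 116 102 101 122 156 174 192]
 [102  98 102 116 132 138 131 105  82 116]
 [130 166 183 190 197 198 192 182 160 111]
 [193 212 217 218 216 197 179 185 179 150]
 [215 217 217 209 187 159 145 152 157 158]
 [216 204 180 157 128 122 133 148 158 159]
 [176 149 108  90  88  92  98 116 130 132]
 [ 94  80  74  71  70  70  70  73  80  84]
 [ 63  62  62  62  62  62  63  63  62  63]
 [ 63  63  64  63  63  63  63  63  63  64]]
```

apply_moves:
  increments: "0 0 0 0 0 -0.4 0;0 0 0 0 0 -0.45 0;0 0 0 -0.1 0 0 0;0 0 0 0 0 0 0;0 0 0 0 0 0.4 0;0 0 0 0 0 0.3 0;0 0 0 0 0 0.16 0;0 0 0 0 0 0 0;0 0 0 0 0 0 0;0 0 0 0 0 0 0"

```text
time: 29.68
ee_pos: [0.4723, -0.057, 0.2311]
ee_rot: [[-0.904, 0.072, 0.421], [0.066, 0.997, -0.03], [-0.422, 0.0, -0.907]]
wrist_force: [-1.4, -0.0, 1.0]
width: 0.25
finger_force: 50.5
```

```bash
python3 f.py; python3 b.py
python3 - <<'E'
import numpy as np
from m2 import *
c=np.array([.5548,-.093]);a=np.radians(-3.96);kp=c+.132*np.array([np.sin(a),-np.cos(a)])
for n in("scene","side"):
    i,K,P=cam(n);cv2.imwrite(f"pics/{n}10.png",i)
    print(n,cv2.absdiff(i,cv2.imread(f"pics/{n}8.png")).max(2).mean())
E
```

```text
t 31.1333 F.n 0.97 +- 0.07 Ftool [ 1.15 -0.08 -0.97] press mm 8.38 lat mm [-0.58  0.34] rot [-0.07 -0.   -0.15] grip 50.5 0.251
[np.float64(199.16), np.float64(200.29), np.float64(201.44)]
[217. 190. 118. 144. 196. 211. 201. 161. 127. 123.  99.  68.  62.  64.]
[181. 212. 200. 138. 115. 178. 198. 183. 174. 151. 105.  68.  63.  63.]
[[ 91  96 107 126 138 138 141 116  83 117]
 [146 179 186 194 200 198 197 187 168 129]
 [202 217 218 217 216 198 180 186 185 160]
 [215 217 217 216 196 158 143 152 158 159]
 [216 217 208 191 159 135 145 154 158 159]
 [207 184 158 136 120 116 126 145 156 158]
 [150 114  88  86  86  86  88 109 122 124]
 [ 71  67  67  67  66  66  66  68  70  70]
 [ 63  63  63  63  63  63  63  63  63  63]
 [ 63  64  63  64  64  63  64  63  64  64]]
scene 5.66953656462585
side 2.375331632653061
```

```bash
python3 -c "
from rig import env
print(env.job_done())"
```

```text
the job is handed in; nothing more can be done
None
```

The job is handed in, at about 31 s; no verdict came back. The turntable is a quarter turn on with the pin home (knob top measured at its home height). The gripper is holding the wand on the target, square to the slope by the arm's pose and within about 1 mm of the middle, with the stylus roughly half in (about 2.2 N, 5–6 mm).

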